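# Unlatch the shop chest and hang up the ear defenders

## Robot

A 7-joint arm with a two-finger parallel gripper is mounted at the origin on the work surface. World frame = base frame: x ahead of the robot, y to its left, z up, the work surface at z = 0. Lengths are in mm, angles in rad, forces in N, time in s.
With the tool pointing down it reaches from about 400 to 875 mm from the base axis. Payload 4.4 kg.
Tool frame: the origin (TCP) lies where the fingers leave the gripper's body, on its centre line; the fingertips stand 73 mm ahead of it and the grasp point (between the pads) lies 54 mm ahead of it; z points along the fingers, y is the line along which they close (so a half turn about z gives the same grasp; the last joint's range is limited). The gripper opens to 85 mm and grips with 20 to 120 N. Pads are 22 mm wide; open, the fingers measure 114 mm over their backs; the gripper's body (76 mm by 85 mm) begins 54 mm behind the grasp point. The pads swing forward as they close: fully open they stand 13 mm farther back than shut.
Start: joints at [-1.254, 0.628, 0.038, 1.517, -0.027, 0.996, -0.02], TCP at [242.767, 602.977, 303.913] pointing down, gripper open.
Joint ranges: [-3.06, 3.06], [-0.37, 2.12], [-1.25, 1.32], [0.18, 2.47], [-1.1, 4.24], [0.23, 1.98], [-2.94, 2.94]. Speed limits (rad/s): [2.57, 2.57, 3.14, 3.14, 3.14, 3.14, 3.14].

## Interface

Orientations are given as [roll, pitch, yaw] about the fixed x, y, z axes, in that order (R = Rz(yaw) Ry(pitch) Rx(roll)).
In Python, from cell import ctrl gives the robot as it stands.
- The arm moves only by the tool send_rows, never from a script. Its argument "rows" is a list that holds one entry, the list of rows, each a list of 6 numbers: the shift along the tool's x, y, z in cm, then the turn, a rotation vector about the tool's x, y, z in rad. In form: [[[tx, ty, tz, wx, wy, wz], ...]]. A call has 1 to 10 rows; each row is the pose to reach, as a shift and turn from the pose commanded when the call began, along the tool's axes at that moment; what a row does not reach only later rows make up. A row lasts 1/10 s, in which the tool goes at most 50 mm and 8.59 degrees, less where a joint would pass 70% of its speed; a pose out of reach is approached as far as the arm can. A call with a gripper value outside its range is refused whole. "grip" is the closure in counts, from 0 (fully open) to 255 (shut), set as the call begins (left out, the last holds). The fingers move at their own pace and stop on an object; the grip force is fixed at half the most. Time passes only in rows, so rows that repeat a pose let the fingers close. It gives the time, the measured TCP pose, the force, the opening and the grip force at its end, in the units of the state.
- ctrl.read_state(): the state, without advancing time (a new reading comes with each control period).
- ctrl.get_image(name): name is "scene" or "top" or "wrist"; returns a dict with "pixels" (480x640x3 uint8, red, green, blue), "fx", "fy", "cx", "cy" (pixels), "extrinsics" (4x4, takes a point from camera to world coordinates); the wrist camera has in their place "mount" (4x4, takes a point from camera to tool coordinates, whose origin is the TCP and whose axes are the flange's). Camera axes: x right, y up, looking along -z (the intrinsics and any distortion apply to the point x, -y, -z); pixel columns grow to the right and rows downward; lengths in mm; the calibration is good to about 2 mm. The wrist camera is an equidistant fisheye: a pixel r from the principal point sees the ray r / f radians off the axis. A picture is of the moment at which its call begins: read the wrist's pose just before it. There is no depth.
- ctrl.finish_job(): hands the job in; it is judged then, once.
The state is a dict: "clock": time; "qpos": joint angles; "qd": joint speeds; "tau": joint torques, N m; "eef_pos": TCP position; "tool_rot": TCP orientation; "force": force on the tool from outside, world axes, zero at the start; "torque": the same for the moment, N m; "width": finger opening in mm; "gripper_force": force on a finger pad.
Only numpy, scipy, OpenCV 4.12 (cv2) and the standard library are available. Lean on these libraries where they do the work, as an engineer would, in place of code of your own. Each camera call takes 0.05 s, during which the arm holds its last target. There are 200 camera calls.

## Task

Get the ear defenders ready for the drilling work: swing the hasp of the small green-lidded chest off its staple and up until its strap sticks straight out from the lid or beyond, raise the lid until it stands about upright by itself, then lift the ear defenders out and hang them by their headband over the middle part of the aluminium rail, one cup on each side of the bar. Leave the lid open and the hasp swung clear, and do not disturb the mallet, the chisel or the glue bottle.

Things in the scene. Friction and masses are not known exactly. Their poses are not given: they have to be found in the camera images.
- chest: Plywood chest fixed to the bench, outside 180 (x) x 260 (y) x 150 mm high without the lid, walls and floor 10 mm thick. Origin: centre of its underside. Its front is its -x side; the lid is hinged at its rear (+x), z up. It stands left or right of the bench's middle. A brass staple (U of 6 mm bar) sticks 20 mm out of the front at y = -65 mm, 25 to 40 mm below the rim.
- lid (a joint): Lid angle in rad: 0 shut, 1.57 upright, stop at 1.75. Green board 11 mm thick over the whole chest, 0.4 kg, turning about the chest's y axis at its rear rim. The hinge is stiff: it stays where it is left; lifting at the grip takes about 6 N. While the hasp is on the staple the lid is locked.
- lid_hinge (a point): Point on the lid's hinge line, 90 mm behind the chest's centre, at rim height (150 mm above the bench).
- lid_handle (a point): Centre of the lid's grip: a pale wooden sleeve, 20 mm in diameter, 50 mm long along the chest's y, flat ends, turning freely on its spindle, on two flat steel feet (12 mm either side of its middle). Its axis lies 46 mm above the rim (35 mm above the lid's top), 155 mm in front of the hinge line, its middle at y = +55 mm of the chest. Moves with the lid.
- hasp (a joint): Hasp angle in rad relative to the lid: about 0 to 0.1 hanging flat against the chest's front over the staple; it grows as the free end swings out and up (1.57: strap sticks straight out in line with the lid, 3.1: stop). Light stiff hinge (0.07 N m, about 1 N at the grip bar): it stays where it is left. Clear of the staple from about 0.6.
- hasp_hinge (a point): Middle of the hasp's hinge line, on the lid's front edge at the lid's underside, 96 mm in front of the chest's centre, at y = -65 mm of the chest. The line runs along the chest's y; axes turn with the hasp. The steel strap is 40 mm wide, 4 mm thick and reaches 62 mm from the line, with a slot for the staple.
- hasp_bar (a point): Centre of the hasp's red grip bar: a sleeve 16 mm in diameter, 40 mm long along y, flat ends, turning freely on its spindle, so it can be held firmly while the hasp swings. A steel stem (12 x 6 mm) carries it squarely out from the strap's free end. With the hasp at 0 it lies 40 mm in front of the hinge line and 58 mm below it, 92 mm above the bench.
- earmuffs: Ear defenders, 0.22 kg, loose, standing in the chest, orange cups down, hoop roughly along the chest's y. 150 mm wide (y), 64 mm (x), 137 mm high. Origin: centre of the underside between the cups; z up, y from cup to cup. On top a flat rigid black pad, 30 mm wide (x), 64 mm long (y), 16 mm thick, its top 137 mm above the origin (3 mm below the shut lid). Gap between cups 72 mm.
- earmuffs_pad (a point): Centre of the pad's underside, 121 mm above the ear defenders' origin: the spot that rests on the rail.
- rail: Hanging rail fixed to the bench on the other side from the chest: an aluminium bar 14 mm in diameter along its x axis, 200 mm between two upright posts (16 mm in diameter) on a wooden foot 250 x 70 x 12 mm. Origin: centre of the foot's underside.
- rail_top (a point): Middle of the bar's upper edge, 165 mm above the bench; x along the bar, z up.
- mallet: Bystander: mallet lying flat, black head 60 x 100 x 60 mm, pale handle 200 mm. Origin: under the head's centre, handle towards its x.
- chisel: Bystander: wood chisel lying flat across the bench between robot and chest, 245 mm long, 26 mm high. Origin: under the joint of handle and blade; blade towards its x.
- glue: Bystander: white glue bottle, 64 mm in diameter, 170 mm high. Origin: centre of its underside.

How it is judged:
By the outcome, as a careful person would: the job done as asked, in the order asked, and still so for the second after the job is handed in, with the robot touching nothing.
It also fails if it takes over 67 s, if anything falls off the work surface, if the arm or the gripper's body presses on something with over 40 N, if the wrist force passes 120 N, or if a joint passes its speed limit or range.

## Working session

There is one attempt and no reset: what is moved stays moved. The work goes in short steps, Python scripts to look and compute and a tool call to move; the robot and the scene stay as the last step left them, time stands still between calls to the robot, and variables do not carry over. Pictures are saved under pics/ and viewed, at most 10 in all, crops included, and the job is handed in when it is done.

Besides the shell and the picture viewer there is one more tool, called after ">>>" by a JSON object that holds its "method" and its "body". send_rows: Moves the arm, as the interface text tells. Its arguments: {"type":"object","properties":{"rows":{"type":"array","items":{"type":"array","items":{"type":"array","items":{"type":"number"}}}},"grip":{"type":"number"}},"required":["rows"]}

```bash
mkdir -p pics; ls; python3 - <<'E'
from cell import ctrl
import cv2,pickle
s=ctrl.read_state();print(s)
d={}
for n in("scene","top"):
    im=ctrl.get_image(n);d[n]=im
    cv2.imwrite(f"pics/{n}0.png",im["pixels"][:,:,::-1]);print(n,im["fx"],im["cx"],im["cy"],im["extrinsics"],[k for k in im])
pickle.dump(d,open("im0.pkl","wb"))
E
```

```text
pics
{'clock': 0.0, 'qpos': array([-1.25377488,  0.62933953,  0.03845832,  1.51838843, -0.02698866,
        0.99630383, -0.01998674]), 'qd': array([ 0.00099301, -0.00059619,  0.00058905,  0.00139738,  0.00053673,
        0.00081441, -0.00124408]), 'tau': array([-8.93795077e-04, -5.63411701e+01,  1.22587178e+00, -1.93439555e+01,
        1.10212711e-02,  1.03773750e-02,  9.01685723e-06]), 'eef_pos': array([242.5969901 , 602.49410984, 302.98700966]), 'tool_rot': array([-3.13967251e+00,  4.46363133e-05,  2.75877698e+00]), 'force': array([ 0.26709013, -0.22567939, -0.49896096]), 'torque': array([-0.05630314,  0.01723082,  0.00666781]), 'gripper_force': 0.0, 'width': 85.29654617642828}
scene 496.3974572828283 322.9491804040641 235.5091249256751 [[ 5.62698906e-01 -5.65643438e-01  6.02841142e-01  1.19588780e+03]
 [ 8.26398699e-01  3.66502451e-01 -4.27482332e-01 -3.86331456e+02]
 [ 2.08598200e-02  7.38730975e-01  6.73677530e-01  8.03034344e+02]
 [ 0.00000000e+00  0.00000000e+00  0.00000000e+00  1.00000000e+00]] ['pixels', 'fx', 'fy', 'cx', 'cy', 'extrinsics']
top 443.52081647920835 318.37874095859587 237.27169430272966 [[ 2.27591602e-02  9.91339645e-01 -1.29335725e-01  4.22241153e+02]
 [-9.99740909e-01  2.25201348e-02 -3.31046276e-03  4.39296878e+01]
 [-3.69135007e-04  1.29377559e-01  9.91595336e-01  1.18388105e+03]
 [ 0.00000000e+00  0.00000000e+00  0.00000000e+00  1.00000000e+00]] ['pixels', 'fx', 'fy', 'cx', 'cy', 'extrinsics']
```

View pics/top0.png

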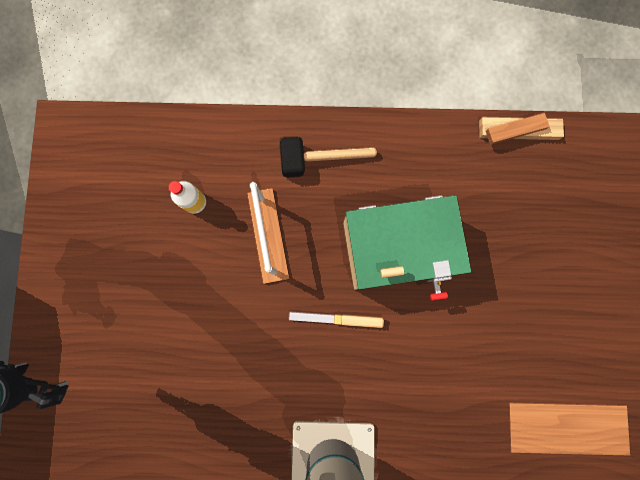

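View pics/scene0.png

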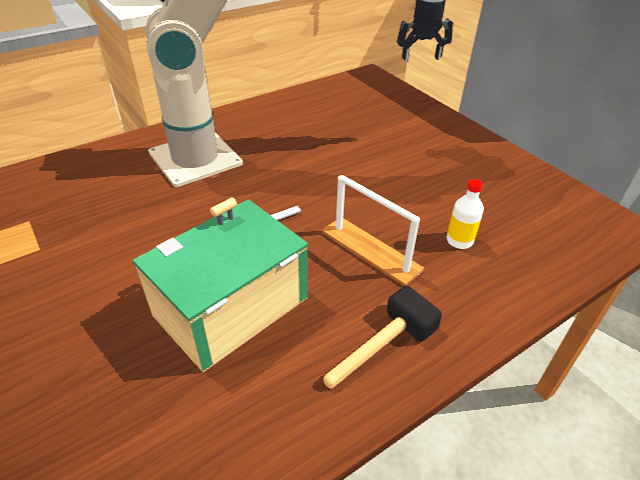

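The top view shows the chest on the robot's right, with its lid around (408,243), handle at (392,272) and red hasp bar at (439,296). The rail bar runs (254,186)-(268,270), the chisel lies at (290-384,320), the mallet at (290,155), and the glue at (188,197). The scene view agrees.

```bash
cat > h.py <<'E'
import numpy as np,cv2
from scipy.spatial.transform import Rotation as R
def cast(im,uv,z):
    uv=np.atleast_2d(np.array(uv,float));E=im["extrinsics"]
    d=np.c_[(uv[:,0]-im["cx"])/im["fx"],-(uv[:,1]-im["cy"])/im["fy"],-np.ones(len(uv))]@E[:3,:3].T
    o=E[:3,3];return o+d*((z-o[2])/d[:,2])[:,None]
def blob(mask):
    n,l,s,c=cv2.connectedComponentsWithStats(mask.astype(np.uint8));i=1+s[1:,4].argmax();return l==i
def hsv(im): return cv2.cvtColor(im["pixels"],cv2.COLOR_RGB2HSV)
def pts(m): v,u=np.nonzero(m);return np.c_[u,v].astype(np.float32)
E
python3 - <<'E'
from h import *;import pickle
d=pickle.load(open("im0.pkl","rb"));t=d["top"];H=hsv(t);h,s,v=H[...,0],H[...,1],H[...,2]
np.set_printoptions(precision=1,suppress=True)
g=blob((h>60)&(h<90)&(s>100)&(v>50))
def rect(p,z):
    w=cast(t,p,z)[:,:2].astype(np.float32);r=cv2.minAreaRect(w);print(r,cv2.boxPoints(r).tolist());return w
g=cv2.morphologyEx(g.astype(np.uint8),cv2.MORPH_CLOSE,np.ones((25,25)))
print("lid");rect(pts(g),161)
def box(x0,x1,y0,y1):
    m=np.zeros(h.shape,bool);m[y0:y1,x0:x1]=1;return m
red=blob(((h<6)|(h>174))&(s>170)&(v>120)&box(420,460,285,305));print("red",red.sum());rect(pts(red),97)
hd=blob(((h<30)&(h>8)&(v>150))&box(375,410,262,282));print("handle",hd.sum());rect(pts(hd),200)
b=blob((s<60)&(v>150)&box(245,285,180,280));p=pts(b);print("bar",b.sum());rect(p,163)
ft=blob((h<20)&(v>150)&(s>60)&box(245,295,180,290));print("foot",ft.sum());rect(pts(ft),12)
ch=blob((s<120)&(v>150)&box(280,390,305,332));rect(pts(ch),10)
print(cast(t,[[384,323]],20),cast(t,[[289,316]],10))
E
```

```text
lid
((550.5151977539062, -160.20787048339844), (181.93568420410156, 262.4067077636719), 9.851250648498535) [[438.44097900390625, -46.502838134765625], [483.33636474609375, -305.04046630859375], [662.5894165039062, -273.91290283203125], [617.6940307617188, -15.375274658203125]]
red 116
((427.5795593261719, -247.08538818359375), (16.577266693115234, 43.039947509765625), 9.923699378967285) [[415.7062683105469, -227.31582641601562], [423.1236267089844, -269.7118225097656], [439.4528503417969, -266.8549499511719], [432.0354919433594, -224.45895385742188]]
handle 207
((478.04949951171875, -117.17061614990234), (19.775789260864258, 51.523075103759766), 9.997057914733887) [[463.839599609375, -93.51673889160156], [472.78387451171875, -144.25753784179688], [492.2593994140625, -140.82449340820312], [483.31512451171875, -90.08369445800781]]
bar 525
((577.8345336914062, 183.01226806640625), (216.35740661621094, 15.131734848022461), 12.316170692443848) [[470.53167724609375, 167.32882690429688], [473.75933837890625, 152.54534912109375], [685.1373901367188, 198.69570922851562], [681.9097290039062, 213.47918701171875]]
foot 1783
((579.3582763671875, 183.99395751953125), (250.57949829101562, 69.24081420898438), 12.260481834411621) [[449.57421875, 191.21865844726562], [464.2779541015625, 123.55707550048828], [709.142333984375, 176.76925659179688], [694.4385986328125, 244.43084716796875]]
((365.0372619628906, 61.36829376220703), (118.07313537597656, 21.67091941833496), 86.97683715820312) [[351.10333251953125, 2.9853439331054688], [372.74407958984375, 1.8424301147460938], [378.97119140625, 119.7512435913086], [357.3304443359375, 120.89415740966797]]
[[ 354.8 -126.6   20. ]] [[366.5 119.8  10. ]]
```

```bash
cat >> h.py <<'E'
np.set_printoptions(precision=3,suppress=True)
C=np.array([550.5,-160.2,0]);CY=0.172
def ch(x,y,z): return C+R.from_euler('z',CY).apply([x,y,z])
def rot(pitch,yaw): return R.from_euler('xyz',[np.pi,pitch,yaw])
def tcp(grasp,Rt,d=54): return np.array(grasp)-Rt.apply([0,0,d])
def show(wps,base=None):
    "print tool-frame rows for world wps [(tcp,R)] from measured (or base) pose"
    from cell import ctrl
    if base is None:
        s=ctrl.read_state();base=(s["eef_pos"],R.from_euler('xyz',s["tool_rot"]))
        print("t %.2f"%s["clock"],"pos",s["eef_pos"],"rot",s["tool_rot"])
    p0,R0=base
    for p,Rt in wps:
        print(np.round(np.r_[R0.inv().apply(p-p0)/10,(R0.inv()*Rt).as_rotvec()],2).tolist())
E
python3 - <<'E'
from h import *
s0=(np.array([242.8,603,303.9]),rot(0,2.7588))
m=(np.array([400,50,310]),rot(0,1.5));Rt=rot(-.5,CY)
show([m],s0)
hov=(tcp(ch(-136,-65,92),Rt)-Rt.apply([0,0,80]),Rt);g=(tcp(ch(-136,-65,92),Rt),Rt)
print(hov[0],g[0]);show([hov],m);show([g],hov)
E
```

```text
[-35.24, -45.43, -0.61, 0.0, -0.0, 1.26]
[ 364.337 -258.513  209.596] [ 402.125 -251.949  139.389]
[-31.03, -1.38, 10.04, -0.33, 0.42, 1.3]
[0.0, 0.0, 8.0, 0.0, 0.0, 0.0]
```

>>> {"method": "send_rows", "body": {"rows": [[[-17,-23,-0.3,0,0,0.7],[-35.2,-45.4,-0.6,0,0,1.26],[-35.2,-45.4,-0.6,0,0,1.26],[-35.2,-45.4,-0.6,0,0,1.26],[-35.2,-45.4,-0.6,0,0,1.26],[-35.2,-45.4,-0.6,0,0,1.26],[-35.2,-45.4,-0.6,0,0,1.26],[-35.2,-45.4,-0.6,0,0,1.26],[-35.2,-45.4,-0.6,0,0,1.26],[-35.2,-45.4,-0.6,0,0,1.26]]], "grip": 0}}

```text
clock: 1.1
eef_pos: [379.2, 120.2, 309.2]
tool_rot: [3.141, -0.0, 1.498]
force: [2.2, -0.0, -0.9]
width: 85.6
gripper_force: 0.0
```

```bash
python3 - <<'E'
from h import *
Rt=rot(-.5,CY)
hov=(tcp(ch(-136,-65,92),Rt)-Rt.apply([0,0,80]),Rt);show([hov])
E
```

```text
t 1.10 pos [379.183 120.203 309.153] rot [ 3.141 -0.     1.498]
[-37.88, 1.27, 9.95, -0.33, 0.42, 1.3]
```

>>> {"method": "send_rows", "body": {"rows": [[[-37.9,1.3,9.95,-0.33,0.42,1.3],[-37.9,1.3,9.95,-0.33,0.42,1.3],[-37.9,1.3,9.95,-0.33,0.42,1.3],[-37.9,1.3,9.95,-0.33,0.42,1.3],[-37.9,1.3,9.95,-0.33,0.42,1.3],[-37.9,1.3,9.95,-0.33,0.42,1.3],[-37.9,1.3,9.95,-0.33,0.42,1.3],[-37.9,1.3,9.95,-0.33,0.42,1.3],[-37.9,1.3,9.95,-0.33,0.42,1.3],[-37.9,1.3,9.95,-0.33,0.42,1.3]]]}}

```text
clock: 2.1
eef_pos: [366.2, -252.0, 212.3]
tool_rot: [3.099, -0.418, 0.405]
force: [0.3, 0.1, -1.1]
width: 85.4
gripper_force: 0.0
```

```bash
cat >> h.py <<'E'
def wcast(im,s,uv,z):
    uv=np.atleast_2d(np.array(uv,float));a=(uv-[im["cx"],im["cy"]])/[im["fx"],im["fy"]]
    r=np.linalg.norm(a,axis=1);k=np.sin(r)/np.maximum(r,1e-9)
    d=np.c_[a[:,0]*k,-a[:,1]*k,-np.cos(r)];M=im["mount"];Rt=R.from_euler('xyz',s["tool_rot"])
    d=Rt.apply(d@M[:3,:3].T);o=s["eef_pos"]+Rt.apply(M[:3,3]);return o+d*((z-o[2])/d[:,2])[:,None]
def wpic(name):
    from cell import ctrl
    s=ctrl.read_state();im=ctrl.get_image("wrist");cv2.imwrite(f"pics/{name}.png",im["pixels"][:,:,::-1]);return s,im
E
python3 - <<'E'
from h import *
Rt=rot(-.5,CY)
show([(tcp(ch(-136,-65,92),Rt),Rt)])
s,im=wpic("w1");H=hsv(im);m=blob(((H[...,0]<6)|(H[...,0]>174))&(H[...,1]>170)&(H[...,2]>80))
p=pts(m);r=cv2.minAreaRect(p);print(len(p),r)
w=wcast(im,s,p,92);print(w.mean(0),ch(-136,-65,92),cv2.minAreaRect(w[:,:2].astype(np.float32)))
E
```

```text
t 2.10 pos [ 366.195 -251.956  212.274] rot [ 3.099 -0.418  0.405]
[0.06, 1.07, 8.05, -0.06, 0.08, 0.21]
1351 ((350.1067199707031, 254.3707733154297), (72.02999877929688, 28.407255172729492), 12.994616508483887)
[ 425.547 -248.762   92.   ] [ 427.632 -247.518   92.   ] ((426.7691345214844, -248.2880096435547), (16.492450714111328, 41.91487503051758), 9.500138282775879)
```

View pics/w1.png

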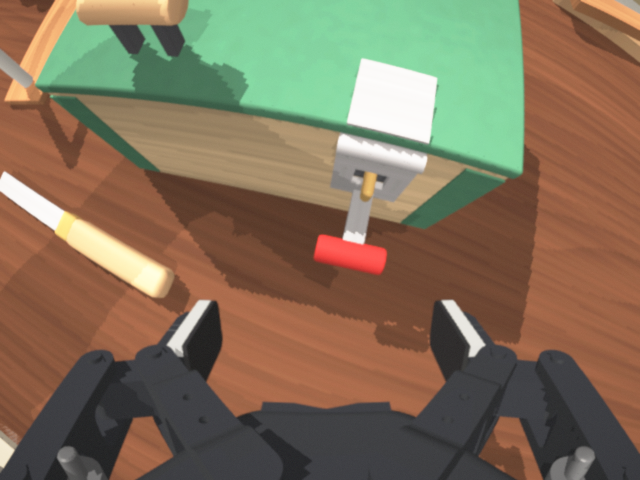

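The wrist view shows the red bar at (350,254), with the staple through the slot above it at (370,185). The cast position agrees with the model to 2 mm, so I'm moving in to grip it by its ends.

>>> {"method": "send_rows", "body": {"rows": [[[0,0.8,0,-0.06,0.08,0.15],[0,1.07,0,-0.06,0.08,0.21],[0.06,1.07,3,-0.06,0.08,0.21],[0.06,1.07,6,-0.06,0.08,0.21],[0.06,1.07,8.05,-0.06,0.08,0.21],[0.06,1.07,8.05,-0.06,0.08,0.21]]]}}

```text
clock: 2.75
eef_pos: [415.4, -291.1, 186.1]
tool_rot: [-3.086, -0.462, 0.178]
force: [-0.2, -0.0, 0.4]
width: 85.4
gripper_force: 0.0
```

>>> {"method": "send_rows", "body": {"rows": [[[0,0,0,0,0,0],[0,0,0,0,0,0],[0,0,0,0,0,0],[0,0,0,0,0,0],[0,0,0,0,0,0],[0,0,0,0,0,0]]], "grip": 255}}

```text
clock: 3.35
eef_pos: [414.3, -291.1, 187.2]
tool_rot: [-3.087, -0.462, 0.177]
force: [-1.1, -0.3, 1.1]
width: 0.4
gripper_force: 0.0
```

```bash
python3 - <<'E'
from h import *
from cell import ctrl
s=ctrl.read_state();Rt=rot(-.5,CY)
b=ch(-136,-65,92);p0=s["eef_pos"];R0=R.from_euler('xyz',s["tool_rot"])
def bar(f): x,z=-40,-58;c,n=np.cos(f),np.sin(f);return ch(-96+x*c+z*n,-65,150-x*n+z*c)
print(s["force"],s["width"])
show([(p0+bar(f)-bar(0.0),R0) for f in np.arange(.2,2.21,.2)])
E
```

```text
[-1.132 -0.259  1.085] 0.4435064132179943
t 3.35 pos [ 414.323 -291.136  187.185] rot [-3.087 -0.462  0.177]
[-0.55, -0.08, -1.29, 0.0, 0.0, 0.0]
[-0.84, -0.16, -2.67, 0.0, 0.0, 0.0]
[-0.85, -0.24, -4.07, 0.0, 0.0, 0.0]
[-0.57, -0.31, -5.45, 0.0, 0.0, 0.0]
[-0.03, -0.39, -6.74, 0.0, 0.0, 0.0]
[0.76, -0.45, -7.91, 0.0, 0.0, 0.0]
[1.76, -0.5, -8.89, 0.0, 0.0, 0.0]
[2.94, -0.54, -9.66, 0.0, 0.0, 0.0]
[4.25, -0.56, -10.17, 0.0, 0.0, 0.0]
[5.64, -0.57, -10.42, 0.0, 0.0, 0.0]
[7.04, -0.56, -10.38, 0.0, 0.0, 0.0]
```

```bash
python3 - <<'E'
from h import *
from cell import ctrl
print(ctrl.read_state()["qpos"])
E
```

```text
[ 1.008  0.621 -0.337  2.202 -1.099  0.233  0.436]
```

```bash
python3 - <<'E'
from h import *
Rt=rot(-.2,CY);b=ch(-136,-65,92)
from cell import ctrl
s=ctrl.read_state()
show([(s["eef_pos"]+[-10,0,60],R.from_euler('xyz',s["tool_rot"])),(tcp(b,Rt,132),Rt)])
E
```

```text
t 3.35 pos [ 414.323 -291.136  187.185] rot [-3.087 -0.462  0.177]
[1.8, -0.49, -5.79, 0.0, 0.0, 0.0]
[1.04, -4.25, -3.07, -0.06, -0.26, 0.01]
```

>>> {"method": "send_rows", "body": {"rows": [[[1.8,-0.5,-5.8,0,0,0],[1.8,-0.5,-5.8,0,0,0],[1,-4.25,-3,-0.06,-0.26,0],[1,-4.25,-3,-0.06,-0.26,0],[1,-4.25,-3,-0.06,-0.26,0],[1,-4.25,-3,-0.06,-0.26,0]]], "grip": 0}}

```text
clock: 3.95
eef_pos: [403.6, -249.6, 220.4]
tool_rot: [3.134, -0.202, 0.19]
force: [0.4, 1.3, -0.1]
width: 84.7
gripper_force: 0.0
```

```bash
python3 - <<'E'
from h import *
Rt=rot(-.2,CY);b=ch(-136,-65,92)
from cell import ctrl
s=ctrl.read_state();print(s["qpos"])
show([(tcp(b,Rt,132),Rt),(tcp(b,Rt,62),Rt)])
E
```

```text
[ 0.415  0.491  0.22   2.191 -0.663  0.398 -0.173]
t 3.95 pos [ 403.579 -249.576  220.391] rot [ 3.134 -0.202  0.19 ]
[-0.2, 0.21, -0.14, 0.0, -0.0, 0.02]
[-0.21, 0.18, 6.86, 0.0, -0.0, 0.02]
```

>>> {"method": "send_rows", "body": {"rows": [[[-0.2,0.2,3,0,0,0.02],[-0.2,0.2,6,0,0,0.02],[-0.2,0.2,6.9,0,0,0.02],[-0.2,0.2,6.9,0,0,0.02],[-0.2,0.2,6.9,0,0,0.02]]]}}

```text
clock: 4.45
eef_pos: [413.5, -253.0, 152.6]
tool_rot: [3.139, -0.203, 0.161]
force: [0.6, 0.2, 0.1]
width: 85.3
gripper_force: 0.0
```

```bash
python3 - <<'E'
from h import *
Rt=rot(-.2,CY);b=ch(-136,-65,92)
from cell import ctrl
s=ctrl.read_state();print(s["qpos"],s["force"])
show([(tcp(b,Rt,62),Rt)])
E
```

```text
[ 0.501  0.631  0.095  2.212 -0.918  0.239  0.054] [0.577 0.188 0.144]
t 4.45 pos [ 413.543 -252.963  152.557] rot [ 3.139 -0.203  0.161]
[0.25, -0.3, 0.03, 0.01, -0.0, -0.01]
```

>>> {"method": "send_rows", "body": {"rows": [[[0.2,-0.3,0,0,0,0],[0.2,-0.3,0,0,0,0],[0.2,-0.3,0,0,0,0]]]}}

```text
clock: 4.75
eef_pos: [415.8, -248.9, 153.4]
tool_rot: [3.138, -0.203, 0.164]
force: [-0.1, -0.5, -1.2]
width: 85.3
gripper_force: 0.0
```

>>> {"method": "send_rows", "body": {"rows": [[[0,0,0,0,0,0],[0,0,0,0,0,0],[0,0,0,0,0,0],[0,0,0,0,0,0],[0,0,0,0,0,0],[0,0,0,0,0,0]]], "grip": 255}}

```text
clock: 5.35
eef_pos: [415.8, -248.8, 152.9]
tool_rot: [3.138, -0.203, 0.164]
force: [2.2, 0.6, 2.3]
width: 38.3
gripper_force: 61.4
```

```bash
python3 - <<'E'
from h import *
from cell import ctrl
s=ctrl.read_state();print(s["qpos"],s["force"],s["width"])
p0=s["eef_pos"];R0=R.from_euler('xyz',s["tool_rot"]);Rt=rot(-.2,CY)
def bar(f): x,z=-40,-58;c,n=np.cos(f),np.sin(f);return ch(-96+x*c+z*n,-65,150-x*n+z*c)
show([(p0+bar(f)-bar(0.0),R0) for f in np.arange(.2,2.21,.2)])
E
```

```text
[ 0.487  0.63   0.1    2.213 -0.928  0.239  0.055] [2.23  0.557 2.283] 38.26697663878605
t 5.35 pos [ 415.798 -248.847  152.881] rot [ 3.138 -0.203  0.164]
[-0.87, 0.01, -1.11, 0.0, 0.0, 0.0]
[-1.5, 0.02, -2.37, 0.0, 0.0, 0.0]
[-1.86, 0.03, -3.72, 0.0, 0.0, 0.0]
[-1.95, 0.04, -5.13, 0.0, 0.0, 0.0]
[-1.76, 0.05, -6.52, 0.0, 0.0, 0.0]
[-1.3, 0.05, -7.85, 0.0, 0.0, 0.0]
[-0.58, 0.05, -9.06, 0.0, 0.0, 0.0]
[0.36, 0.05, -10.1, 0.0, 0.0, 0.0]
[1.5, 0.04, -10.94, 0.0, 0.0, 0.0]
[2.77, 0.04, -11.53, 0.0, 0.0, 0.0]
[4.14, 0.03, -11.86, 0.0, 0.0, 0.0]
```

```bash
python3 - <<'E'
from h import *
from cell import ctrl
s=ctrl.read_state()
p0=s["eef_pos"];R0=R.from_euler('xyz',s["tool_rot"]);g=p0+R0.apply([0,0,62])
def bar(f): x,z=-40,-58;c,n=np.cos(f),np.sin(f);return ch(-96+x*c+z*n,-65,150-x*n+z*c)
w=[]
for f in np.arange(.15,2.26,.15):
    Rt=rot(-.203+.15*min(1,f/.9),.164);w.append((g+bar(f)-bar(0)-Rt.apply([0,0,62]),Rt))
show(w)
E
```

```text
t 5.35 pos [ 415.798 -248.847  152.881] rot [ 3.138 -0.203  0.164]
[-0.52, 0.03, -0.81, 0.0, -0.02, -0.0]
[-0.9, 0.04, -1.71, 0.0, -0.05, -0.0]
[-1.15, 0.05, -2.68, 0.0, -0.07, -0.0]
[-1.25, 0.06, -3.69, 0.0, -0.1, -0.0]
[-1.19, 0.06, -4.73, 0.0, -0.12, -0.0]
[-0.97, 0.07, -5.76, 0.0, -0.15, -0.0]
[-0.75, 0.07, -6.79, 0.0, -0.15, -0.0]
[-0.37, 0.07, -7.78, 0.0, -0.15, -0.0]
[0.14, 0.07, -8.7, 0.0, -0.15, -0.0]
[0.79, 0.07, -9.53, 0.0, -0.15, -0.0]
[1.56, 0.07, -10.26, 0.0, -0.15, -0.0]
[2.42, 0.06, -10.87, 0.0, -0.15, -0.0]
[3.37, 0.06, -11.34, 0.0, -0.15, -0.0]
[4.37, 0.05, -11.66, 0.0, -0.15, -0.0]
[5.42, 0.05, -11.83, 0.0, -0.15, -0.0]
```

>>> {"method": "send_rows", "body": {"rows": [[[-0.5,0,-0.8,0,-0.02,0],[-0.9,0,-1.7,0,-0.05,0],[-1.15,0,-2.7,0,-0.07,0],[-1.25,0,-3.7,0,-0.1,0],[-1.2,0,-4.7,0,-0.12,0],[-0.97,0,-5.75,0,-0.15,0],[-0.75,0,-6.8,0,-0.15,0],[-0.75,0,-6.8,0,-0.15,0]]]}}

```text
clock: 6.15
eef_pos: [395.7, -252.3, 218.8]
tool_rot: [3.137, -0.055, 0.164]
force: [4.2, -1.3, 0.2]
width: 38.3
gripper_force: 61.2
```

```bash
python3 - <<'E'
from h import *
from cell import ctrl
s=ctrl.read_state();print(s["qpos"],s["force"],s["width"])
p0=s["eef_pos"];R0=R.from_euler('xyz',s["tool_rot"]);g=p0+R0.apply([0,0,62])
d=R.from_euler('z',-CY).apply(g-ch(-96,-65,150));print("bar rel hinge",d,"hasp",np.arctan2(-58,-40)-np.arctan2(d[2],d[0]))
f0=1.05
def bar(f): x,z=-40,-58;c,n=np.cos(f),np.sin(f);return ch(-96+x*c+z*n,-65,150-x*n+z*c)
show([(bar(f)-R0.apply([0,0,62]),R0) for f in np.arange(1.05,2.3,.15)])
E
```

```text
[ 0.154  0.556  0.542  2.135 -0.615  0.559 -0.254] [ 4.242 -1.277  0.245] 38.275710978315495
bar rel hinge [-68.823   0.442   6.923] hasp -5.215883520937446
t 6.15 pos [ 395.739 -252.269  218.828] rot [ 3.137 -0.055  0.164]
[-0.14, 0.04, 0.1, 0.0, 0.0, 0.0]
[0.08, 0.05, -0.93, 0.0, 0.0, 0.0]
[0.45, 0.05, -1.92, 0.0, 0.0, 0.0]
[0.97, 0.05, -2.84, 0.0, 0.0, 0.0]
[1.62, 0.05, -3.67, 0.0, 0.0, 0.0]
[2.39, 0.05, -4.4, 0.0, 0.0, 0.0]
[3.26, 0.04, -5.0, 0.0, 0.0, 0.0]
[4.2, 0.04, -5.47, 0.0, 0.0, 0.0]
[5.21, 0.03, -5.79, 0.0, 0.0, 0.0]
```

>>> {"method": "send_rows", "body": {"rows": [[[0.08,0,-0.9,0,0,0],[0.45,0,-1.9,0,0,0],[0.97,0,-2.85,0,0,0],[1.6,0,-3.7,0,0,0],[2.4,0,-4.4,0,0,0],[3.25,0,-5,0,0,0],[4.2,0,-5.5,0,0,0],[4.2,0,-5.5,0,0,0]]]}}

```text
clock: 6.95
eef_pos: [434.5, -245.5, 275.4]
tool_rot: [3.138, -0.054, 0.164]
force: [1.7, -2.3, -1.9]
width: 38.3
gripper_force: 61.3
```

>>> {"method": "send_rows", "body": {"rows": [[[0,0,0,0,0,0],[0,0,0,0,0,0],[0,0,0,0,0,0],[0,0,0,0,0,0]]], "grip": 0}}

```text
clock: 7.35
eef_pos: [432.9, -245.3, 274.8]
tool_rot: [3.139, -0.052, 0.163]
force: [-0.1, -1.0, -0.4]
width: 85.4
gripper_force: 0.0
```

>>> {"method": "send_rows", "body": {"rows": [[[0,0,-4,0,0,0],[0,0,-8,0,0,0],[0,0,-11,0,0,0],[0,0,-11,0,0,0]]]}}

```text
clock: 7.75
eef_pos: [428.5, -247.7, 388.5]
tool_rot: [3.134, -0.059, 0.163]
force: [-0.2, -0.0, -0.5]
width: 85.3
gripper_force: 0.0
```

```bash
python3 - <<'E'
from h import *
from cell import ctrl
s=ctrl.read_state();print(s["qpos"],s["force"],s["width"])
Rt=rot(0,CY);h=ch(-65,55,196)
show([(tcp(h,Rt,120),Rt),(tcp(h,Rt,56),Rt)])
s,im=wpic("w2");H=hsv(im);m=blob(((H[...,0]<6)|(H[...,0]>174))&(H[...,1]>170)&(H[...,2]>80))
f=2.1;z=150+40*np.sin(f)-58*np.cos(f);print("red",z,wcast(im,s,pts(m),z).mean(0),ch(-96-40*np.cos(f)-58*np.sin(f),-65,z))
E
```

```text
[-0.076  0.363  0.775  1.868 -0.349  0.99  -0.559] [-0.183 -0.02  -0.519] 85.28624643679197
t 7.75 pos [ 428.453 -247.669  388.513] rot [ 3.134 -0.059  0.163]
[6.47, -12.15, 7.56, 0.01, -0.06, -0.01]
[6.09, -12.19, 13.95, 0.01, -0.06, -0.01]
red 213.8094487327467 [ 437.047 -246.418  213.809] [ 437.61  -245.784  213.809]
```

View pics/w2.png

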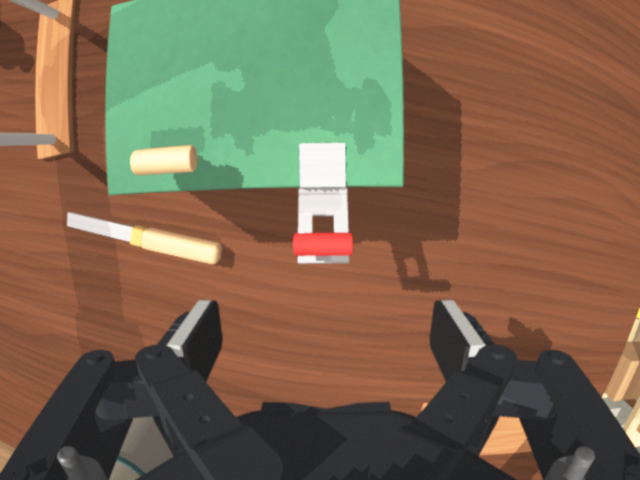

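The hasp now stands out past the horizontal, at about 2.1 rad, with the red bar at (322,244). The handle is at (163,159) and nothing else has moved. Next I'll grip the lid handle by its ends.

>>> {"method": "send_rows", "body": {"rows": [[[3,-6,3,0,-0.06,0],[6.3,-11,5,0,-0.06,0],[6.4,-12.2,8,0,-0.06,0],[6.2,-12.2,11,0,-0.06,0],[6.1,-12.2,13.9,0,-0.06,0],[6.1,-12.2,13.9,0,-0.06,0],[6.1,-12.2,13.9,0,-0.06,0]]]}}

```text
clock: 8.5
eef_pos: [474.5, -115.6, 248.5]
tool_rot: [3.139, 0.01, 0.161]
force: [0.6, -0.3, 0.8]
width: 85.8
gripper_force: 0.0
```

>>> {"method": "send_rows", "body": {"rows": [[[0,0,0,0,0,0],[0,0,0,0,0,0],[0,0,0,0,0,0],[0,0,0,0,0,0],[0,0,0,0,0,0]]], "grip": 255}}

```text
clock: 9.0
eef_pos: [475.8, -116.6, 250.6]
tool_rot: [3.136, 0.004, 0.162]
force: [-1.0, -2.3, 6.7]
width: 49.0
gripper_force: 61.2
```

```bash
cat > lid.py <<'E'
from h import *
from cell import ctrl
import sys
s=ctrl.read_state();print(s["qpos"],s["force"],s["width"])
p0=s["eef_pos"];R0=R.from_euler('xyz',s["tool_rot"]);g=p0+R0.apply([0,0,56])
d=R.from_euler('z',-CY).apply(g-ch(90,55,150))
th=np.arctan2(46,-155)-np.arctan2(d[2],d[0]);print("rel",d,"lid",th)
def hp(t): c,n=np.cos(t),np.sin(t);return ch(90-155*c+46*n,55,150+155*n+46*c)
off=g-hp(th);off[1]=0;print(off)
show([(hp(t)-R0.apply([0,0,56]),R0) for t in np.arange(th+.12,min(th+1.25,float(sys.argv[1])+.01),.12)])
E
python3 lid.py 1.6
```

```text
[-0.254  0.559  0.644  2.023 -0.494  0.718 -0.71 ] [-1.001 -2.281  6.746] 49.021430400570424
rel [-156.378    0.427   44.555] lid -0.010933242723629721
[-0.944  0.     0.252]
t 9.00 pos [ 475.803 -116.613  250.553] rot [3.136 0.004 0.162]
[0.72, 0.04, -1.81, 0.0, 0.0, 0.0]
[1.57, 0.05, -3.55, 0.0, 0.0, 0.0]
[2.62, 0.04, -5.18, 0.0, 0.0, 0.0]
[3.86, 0.04, -6.67, 0.0, 0.0, 0.0]
[5.27, 0.03, -8.0, 0.0, 0.0, 0.0]
[6.83, 0.02, -9.16, 0.0, 0.0, 0.0]
[8.51, 0.01, -10.12, 0.0, 0.0, 0.0]
[10.3, -0.0, -10.87, 0.0, 0.0, 0.0]
[12.17, -0.02, -11.4, 0.0, 0.0, 0.0]
[14.08, -0.04, -11.7, 0.0, 0.0, 0.0]
```

>>> {"method": "send_rows", "body": {"rows": [[[0.7,0,-1.8,0,0,0],[1.55,0,-3.55,0,0,0],[2.6,0,-5.2,0,0,0],[3.85,0,-6.7,0,0,0],[5.25,0,-8,0,0,0],[6.8,0,-9.15,0,0,0],[8.5,0,-10.1,0,0,0],[8.5,0,-10.1,0,0,0]]]}}

```text
clock: 9.8
eef_pos: [561.0, -101.8, 351.1]
tool_rot: [3.136, 0.005, 0.163]
force: [-1.0, -0.7, 5.1]
width: 48.5
gripper_force: 68.6
```

```bash
python3 lid.py 1.62
```

```text
[-0.326  0.552  0.724  1.697 -0.403  1.052 -0.88 ] [-0.986 -0.68   5.061] 48.50609143740336
rel [-69.983   0.414 145.097] lid 0.8328994280585067
[ 0.182  0.    -0.531]
t 9.80 pos [ 560.967 -101.827  351.095] rot [3.136 0.005 0.163]
[1.76, 0.03, -0.8, 0.0, 0.0, 0.0]
[3.63, 0.02, -1.32, 0.0, 0.0, 0.0]
[5.55, 0.0, -1.62, 0.0, 0.0, 0.0]
[7.48, -0.02, -1.69, 0.0, 0.0, 0.0]
[9.42, -0.03, -1.52, 0.0, 0.0, 0.0]
[11.31, -0.05, -1.13, 0.0, 0.0, 0.0]
```

>>> {"method": "send_rows", "body": {"rows": [[[1.75,0,-0.8,0,0,0],[3.65,0,-1.3,0,0,0],[5.55,0,-1.6,0,0,0],[7.5,0,-1.7,0,0,0],[9.4,0,-1.5,0,0,0],[11.3,0,-1.1,0,0,0],[11.6,0,-1.05,0,0,0],[11.6,0,-1.05,0,0,0]]]}}

```text
clock: 10.6
eef_pos: [675.1, -82.1, 359.4]
tool_rot: [3.138, 0.004, 0.163]
force: [3.5, -0.5, 0.3]
width: 48.9
gripper_force: 68.0
```

```bash
python3 lid.py 1.62
```

```text
[-0.276  0.715  0.69   1.36  -0.453  1.229 -0.964] [ 3.474 -0.458  0.255] 48.854183184645834
rel [ 45.885   0.423 153.434] lid 1.5728903331824275
[-0.505  0.    -1.47 ]
t 10.60 pos [675.093 -82.077 359.433] rot [3.138 0.004 0.163]
```

>>> {"method": "send_rows", "body": {"rows": [[[0,0,0,0,0,0],[0,0,0,0,0,0],[0,0,0,0,0,0],[0,0,0,0,0,0]]], "grip": 0}}

```text
clock: 11.0
eef_pos: [673.8, -82.1, 359.0]
tool_rot: [3.139, 0.008, 0.162]
force: [-0.2, 1.4, 0.4]
width: 85.6
gripper_force: 0.0
```

>>> {"method": "send_rows", "body": {"rows": [[[0,0,-4,0,0,0],[0,0,-8,0,0,0],[0,0,-12,0,0,0],[-5,0,-12,0,0,0],[-10,0,-12,0,0,0],[-15,2,-12,0,0,0],[-18,5.5,-12,0,0,0],[-18,5.5,-12,0,0,0]]]}}

```text
clock: 11.8
eef_pos: [501.0, -171.5, 482.2]
tool_rot: [3.136, 0.007, 0.151]
force: [0.7, -0.7, -0.0]
width: 85.3
gripper_force: 0.0
```

```bash
python3 - <<'E'
from h import *
from cell import ctrl
s,im=wpic("w3");print(s["eef_pos"],s["tool_rot"])
E
```

```text
[ 501.025 -171.5    482.24 ] [3.136 0.007 0.151]
```

View pics/w3.png

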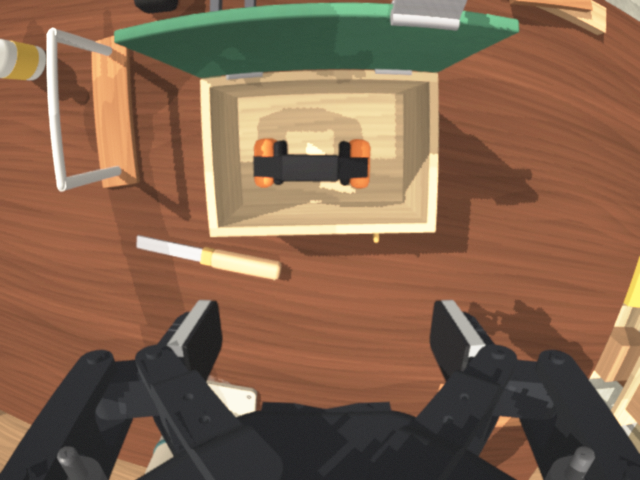

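The lid stands upright. The ear defenders sit in the chest with the dark pad centred near (312,168) and the orange cups at (263,163) and (360,163).

```bash
python3 - <<'E'
from h import *
from cell import ctrl
s=ctrl.read_state();im=ctrl.get_image("wrist");H=hsv(im);B=np.zeros(H.shape[:2],bool);B[125:200,240:385]=1
dk=blob((H[...,2]<75)&B);p=pts(dk)
q=p[(p[:,0]>292)&(p[:,0]<333)];w=wcast(im,s,q,147);
print("pad mid",cv2.minAreaRect(w[:,:2].astype(np.float32)),w.mean(0))
w=wcast(im,s,p,147);print("dark",cv2.minAreaRect(w[:,:2].astype(np.float32)))
og=(H[...,0]>5)&(H[...,0]<16)&(H[...,1]>170)&(H[...,2]>120)&B
n,l,st,c=cv2.connectedComponentsWithStats(og.astype(np.uint8));
for i in range(1,n):
    if st[i,4]>40: print(st[i],wcast(im,s,c[i],80))
cv2.imwrite("pics/w4.png",cv2.resize(im["pixels"][110:210,230:395,::-1],None,fx=4,fy=4,interpolation=cv2.INTER_CUBIC))
E
```

```text
pad mid ((532.6735229492188, -151.33135986328125), (27.49128532409668, 42.63619613647461), 8.356595039367676) [ 532.363 -151.162  147.   ]
dark ((538.3992309570312, -150.8406219482422), (47.13924789428711, 122.62882995605469), 8.686871528625488)
[258 142  20  17 211] [[543.535 -88.922  80.   ]]
[353 143  19  18 309] [[ 559.362 -208.064   80.   ]]
[258 180  18   9  87] [[499.977 -92.698  80.   ]]
[353 181  18  10 138] [[ 517.439 -215.365   80.   ]]
```

View pics/w4.png

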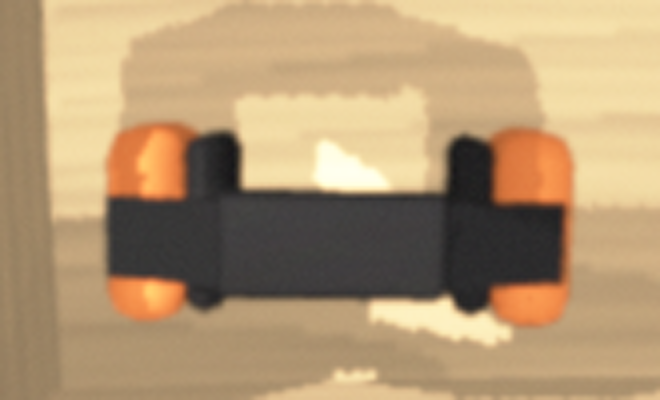

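```bash
python3 - <<'E'
from h import *
Rt=rot(0,1.719)
show([(np.array([532.5,-151.3,300]),Rt),(np.array([532.5,-151.3,206]),Rt)])
E
```

```text
t 11.90 pos [ 505.468 -165.995  481.077] rot [3.139 0.006 0.16 ]
[3.01, -1.07, 18.09, -0.0, 0.01, -1.56]
[3.06, -1.09, 27.49, -0.0, 0.01, -1.56]
```

>>> {"method": "send_rows", "body": {"rows": [[[1.5,-0.5,4,0,0,-0.15],[3,-1.1,8,0,0.01,-0.3],[3,-1.1,12,0,0.01,-0.45],[3,-1.1,15,0,0.01,-0.6],[3,-1.1,18.1,0,0.01,-0.75],[3,-1.1,18.1,0,0.01,-0.9],[3,-1.1,18.1,0,0.01,-1.05],[3,-1.1,18.1,0,0.01,-1.2],[3,-1.1,18.1,0,0.01,-1.35],[3,-1.1,18.1,0,0.01,-1.5]]], "grip": 100}}

```text
clock: 12.9
eef_pos: [533.8, -148.7, 298.4]
tool_rot: [-3.14, -0.004, 1.671]
force: [-0.1, -0.5, -0.1]
width: 51.8
gripper_force: 0.0
```

>>> {"method": "send_rows", "body": {"rows": [[[0,0,0,0,0,-0.06],[0,0,0,0,0,-0.06]]]}}

```text
clock: 13.1
eef_pos: [533.7, -149.0, 298.6]
tool_rot: [-3.141, -0.004, 1.724]
force: [0.2, -0.7, -0.7]
width: 51.8
gripper_force: 0.0
```

```bash
python3 - <<'E'
from h import *
from cell import ctrl
Rt=rot(0,1.719)
show([(np.array([532.5,-151.3,206]),Rt)])
s,im=wpic("w5");print(s["width"],s["qpos"]);H=hsv(im)
B=np.zeros(H.shape[:2],bool);B[:260,200:450]=1
dk=blob((H[...,2]<75)&B)
p=pts(dk);print(len(p),p.min(0),p.max(0))
E
```

```text
t 13.10 pos [ 533.694 -148.972  298.575] rot [-3.141 -0.004  1.724]
[-0.25, -0.14, 9.26, -0.0, -0.0, 0.01]
51.76616700169298 [ 0.049  0.509  0.262  1.798 -0.172  0.859  0.545]
5079 [290. 147.] [359. 259.]
```

View pics/w5.png

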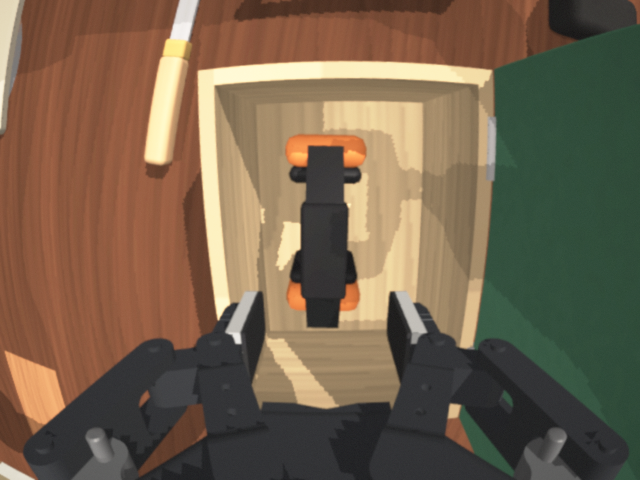

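The view is aligned. The pad spans (301-348, 203-297), centred at (325,250) between the fingers, which are about 52 mm apart.

```bash
python3 - <<'E'
from h import *
from cell import ctrl
s=ctrl.read_state();im=ctrl.get_image("wrist")
c=wcast(im,s,[[324.5,250],[348,204],[301,204],[348,297],[301,297]],147);print(c)
show([(np.r_[c[0][:2],206],rot(0,1.719))])
E
```

```text
[[ 532.292 -148.203  147.   ]
 [ 541.912 -117.264  147.   ]
 [ 513.819 -121.609  147.   ]
 [ 552.335 -177.655  147.   ]
 [ 522.005 -182.38   147.   ]]
t 13.20 pos [ 533.408 -149.312  298.676] rot [-3.14  -0.004  1.722]
[0.09, -0.08, 9.27, -0.0, -0.0, 0.0]
```

>>> {"method": "send_rows", "body": {"rows": [[[0,-0.1,3,0,0,0],[0,-0.1,6,0,0,0],[0,-0.1,8.5,0,0,0],[0,-0.1,9.3,0,0,0],[0,-0.1,9.3,0,0,0]]]}}

```text
clock: 13.7
eef_pos: [531.5, -149.6, 205.1]
tool_rot: [-3.138, -0.004, 1.722]
force: [-0.6, 0.3, 0.2]
width: 51.9
gripper_force: 0.0
```

>>> {"method": "send_rows", "body": {"rows": [[[0,0,0,0,0,0],[0,0,0,0,0,0],[0,0,0,0,0,0],[0,0,0,0,0,0],[0,0,0,0,0,0]]], "grip": 255}}

```text
clock: 14.2
eef_pos: [532.5, -150.2, 207.6]
tool_rot: [3.14, -0.002, 1.722]
force: [-1.7, 0.9, 7.3]
width: 28.3
gripper_force: 60.7
```

>>> {"method": "send_rows", "body": {"rows": [[[0,0,-2,0,0,0],[0,0,-5,0,0,0],[0,0,-9,0,0,0],[0,0,-13,0,0,0],[0,0,-17,0,0,0],[0,0,-20,0,0,0],[0,0,-20,0,0,0]]]}}

```text
clock: 14.9
eef_pos: [533.7, -151.3, 410.7]
tool_rot: [3.134, 0.0, 1.722]
force: [0.5, -0.3, -2.4]
width: 28.1
gripper_force: 59.8
```

```bash
python3 - <<'E'
from h import *
s,im=wpic("w6");print(s["width"],s["force"])
a=rot(0,1.785);c=np.array([578.3,183.3,0])
show([(c+[0,0,407],a),(c+[0,0,165+206-131+20],a)])
E
```

```text
28.086543327754413 [ 0.515 -0.279 -2.351]
t 14.95 pos [ 532.563 -150.722  407.961] rot [ 3.138 -0.002  1.722]
[32.33, 9.57, 0.18, 0.0, -0.0, -0.06]
[32.3, 9.52, 14.88, 0.0, -0.0, -0.06]
```

View pics/w6.png

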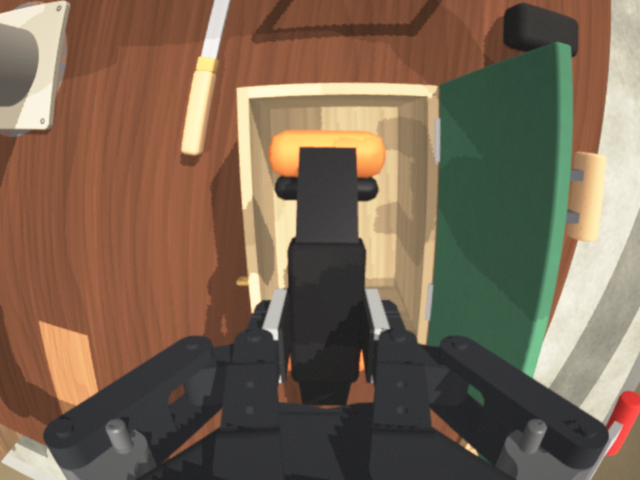

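The ear defenders are held clear of the chest, with the pad between the fingers at around (326,310). Now I'll carry them over the rail.

>>> {"method": "send_rows", "body": {"rows": [[[4,1.2,0,0,0,0],[8,2.4,0,0,0,-0.02],[12,3.6,0,0,0,-0.03],[16,4.8,0,0,0,-0.04],[20,6,0,0,0,-0.05],[24,7.2,0,0,0,-0.06],[28,8.4,0,0,0,-0.06],[31,9.2,0,0,0,-0.06],[32.3,9.55,0,0,0,-0.06],[32.3,9.55,0,0,0,-0.06]]]}}

```text
clock: 15.95
eef_pos: [576.8, 185.3, 404.9]
tool_rot: [-3.137, -0.003, 1.786]
force: [-1.0, -1.1, -1.7]
width: 28.4
gripper_force: 59.8
```

>>> {"method": "send_rows", "body": {"rows": [[[0,0,3,0,0,0],[0,0,6,0,0,0],[0,0,6,0,0,0],[0,0,6,0,0,0]]]}}

```text
clock: 16.35
eef_pos: [577.7, 181.3, 347.0]
tool_rot: [-3.14, -0.002, 1.78]
force: [0.4, 0.5, -1.2]
width: 28.0
gripper_force: 60.0
```

```bash
python3 - <<'E'
from h import *
from cell import ctrl
im=ctrl.get_image("scene");cv2.imwrite("pics/s1.png",im["pixels"][:,:,::-1])
s=ctrl.read_state();print(s["width"],s["force"])
a=rot(0,1.785);c=np.array([578.3,183.3,0])
show([(c+[0,0,262],a),(c+[0,0,241],a)])
E
```

```text
28.30927444364974 [ 0.401 -0.157 -1.727]
t 16.40 pos [578.372 181.873 348.095] rot [ 3.141 -0.002  1.78 ]
[0.12, 0.02, 8.61, 0.0, -0.0, -0.0]
[0.12, 0.02, 10.71, 0.0, -0.0, -0.0]
```

View pics/s1.png

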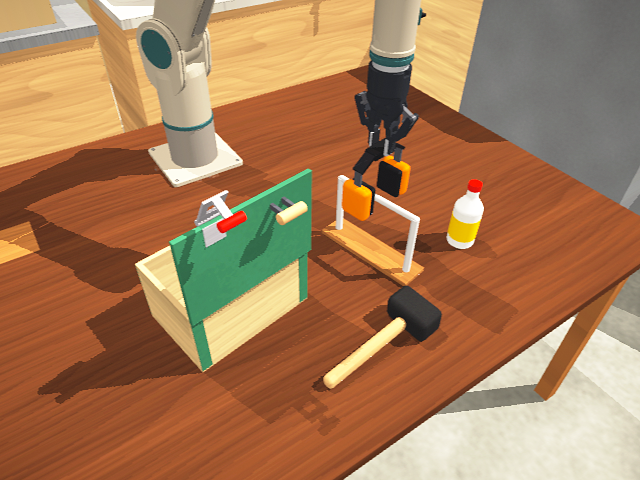

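The scene view shows the cups at (358,200) and (393,177) either side of the bar. The lid is upright and the hasp is clear. Now I'll lower onto the bar.

>>> {"method": "send_rows", "body": {"rows": [[[0.1,0,3,0,0,0],[0.1,0,6,0,0,0],[0.1,0,8.6,0,0,0],[0.1,0,9.6,0,0,0],[0.1,0,10.2,0,0,0],[0.1,0,10.2,0,0,0]]]}}

```text
clock: 17.0
eef_pos: [578.0, 184.5, 245.8]
tool_rot: [3.141, -0.003, 1.782]
force: [0.2, 0.6, -1.9]
width: 28.5
gripper_force: 60.0
```

>>> {"method": "send_rows", "body": {"rows": [[[0,0,0.2,0,0,0],[0,0,0.4,0,0,0],[0,0,0.4,0,0,0]]]}}

```text
clock: 17.3
eef_pos: [577.6, 184.8, 241.6]
tool_rot: [3.141, -0.003, 1.782]
force: [1.2, -0.7, -0.8]
width: 28.3
gripper_force: 60.1
```

>>> {"method": "send_rows", "body": {"rows": [[[0,0,0.1,0,0,0],[0,0,0.2,0,0,0],[0,0,0.2,0,0,0]]]}}

```text
clock: 17.6
eef_pos: [577.7, 184.7, 241.4]
tool_rot: [3.14, -0.004, 1.782]
force: [-3.8, -0.9, 11.9]
width: 28.3
gripper_force: 61.7
```

>>> {"method": "send_rows", "body": {"rows": [[[0,0,-0.1,0,0,0],[0,0,-0.1,0,0,0],[0,0,-0.1,0,0,0],[0,0,-0.1,0,0,0],[0,0,-0.1,0,0,0]]], "grip": 80}}

```text
clock: 18.1
eef_pos: [577.3, 184.7, 239.8]
tool_rot: [-3.141, -0.003, 1.782]
force: [-0.4, 0.1, -0.3]
width: 59.1
gripper_force: 0.0
```

>>> {"method": "send_rows", "body": {"rows": [[[0,0,-1,0,0,0],[0,0,-3,0,0,0],[0,0,-6,0,0,0],[0,0,-10,0,0,0],[0,0,-15,0,0,0],[0,0,-18,0,0,0],[0,0,-18,0,0,0],[0,0,-18,0,0,0],[0,0,-18,0,0,0]]]}}

```text
clock: 19.0
eef_pos: [576.9, 184.0, 419.0]
tool_rot: [-3.139, -0.003, 1.782]
force: [-0.1, 0.6, -0.5]
width: 59.0
gripper_force: 0.0
```

```bash
python3 - <<'E'
from h import *
from cell import ctrl
a=ctrl.get_image("scene");b=ctrl.get_image("top");c=ctrl.get_image("wrist")
o=np.hstack([a["pixels"][130:400,130:500],b["pixels"][100:370,150:500]])
cv2.imwrite("pics/f.png",o[:,:,::-1]);print(o.shape)
E
```

```text
(270, 720, 3)
```

View pics/f.png

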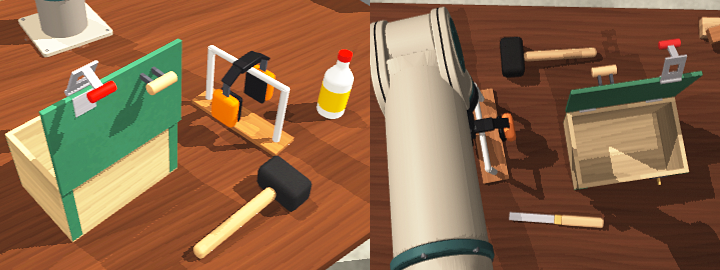

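The ear defenders hang over the middle of the bar, with cups at (228,108) and (265,85) either side. The lid is upright and the hasp clear, and the mallet, chisel and glue bottle are undisturbed. Handing in.

```bash
python3 -c "
from cell import ctrl
print(ctrl.finish_job())"
```

```text
the job is handed in; nothing more can be done
None
```

The job is handed in after about 19 s of robot time: the hasp is swung clear (about 2.1 rad), the lid stands upright, the ear defenders hang mid-rail with one cup on each side, and the mallet, chisel and glue bottle look untouched in the last pictures.

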